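# Put the thread winder into gear

### The arm

A 6-joint arm with a two-finger parallel gripper is mounted at the origin on the work surface. World frame = base frame: x ahead of the robot, y to its left, z up, the work surface at z = 0. Lengths are in m, angles in rad, forces in N, time in s.
With the tool pointing down it reaches from about 0.35 to 0.975 m from the base axis. Payload 4.9 kg.
Tool frame: the origin (TCP) lies at the very end of the fingers, on their centre line; the grasp point (between the pads) lies 19 mm behind it (arm.grip_point_offset is the distance from the TCP to the grasp point, in m); z points along the fingers, y is the line along which they close (so a half turn about z gives the same grasp; the last joint's range is limited). The gripper opens to 85 mm and grips with 20 to 120 N. Pads are 22 mm wide; open, the fingers measure 114 mm over their backs; the gripper's body (76 mm by 85 mm) begins 54 mm behind the grasp point. The pads swing forward as they close: fully open they stand 13 mm farther back than shut.
Start: joints at [1.002, 0.053, 1.613, -0, 1.476, -0.119], TCP at [0.272, 0.563, 0.231] pointing down, gripper open.
Joint ranges: [-3.01, 3.01], [-1.01, 2.22], [0.06, 2.58], [-1.02, 4.17], [0.09, 2.62], [-3.14, 3.14]. Speed limits (rad/s): [2.57, 2.57, 3.14, 3.14, 3.14, 3.14].

### API

Orientations are given as a unit quaternion [w, x, y, z].
In Python, from station import arm gives the robot as it stands. The module is installed in compiled form; this text tells all that it offers.
- The arm moves only by the tool step_arm, never from a script. Its argument "steps" is a list of rows, each an object with "xyz": the shift along the world's x, y, z in m, a list of three; "rotation": the turn, a rotation vector about the world's x, y, z in degrees, a list of three; "gripper": the opening, from 0 (shut) to 1 (fully open). In form: [{"xyz": [x, y, z], "rotation": [wx, wy, wz], "gripper": gripper}, ...]. A call has 1 to 12 rows; each row is the pose to reach, as a shift and turn from the pose commanded when the call began; what a row does not reach only later rows make up. A row lasts 1/10 s, in which the tool goes at most 50 mm and 8.59 degrees, less where a joint would pass 70% of its speed; a pose out of reach is approached as far as the arm can. A call with a gripper value outside its range is refused whole. The fingers move at their own pace and stop on an object; "force" is the grip in N (left out, the last holds). Time passes only in rows, so rows that repeat a pose let the fingers close. It gives the time, the measured TCP pose, the force, the opening and the grip force at its end, in the units of the state.
- arm.get_obs(): the state, without advancing time (a new reading comes with each control period).
- arm.read_camera(name): name is "side" or "top"; returns a dict with "color" (480x640x3 uint8, blue, green, red), "fx", "fy", "cx", "cy" (pixels), "origin" and "orientation" of the camera in the world. Camera axes: x right, y up, looking along -z (the intrinsics and any distortion apply to the point x, -y, -z); pixel columns grow to the right and rows downward; lengths in m; the calibration is good to about 2 mm. A picture is of the moment at which its call begins. There is no depth.
- arm.job_done(): hands the job in; it is judged then, once.
The state is a dict: "time": time; "qpos": joint angles; "qd": joint speeds; "joint_torque": joint torques, N m; "tcp_pos": TCP position; "eef_rot": TCP orientation; "ft_force": force on the tool from outside, world axes, zero at the start; "ft_torque": the same for the moment, N m; "opening": finger opening in m; "grip_force": force on a finger pad.
Only numpy, scipy, OpenCV 4.12 (cv2) and the standard library are available. Lean on these libraries where they do the work, as an engineer would, in place of code of your own. Each camera call takes 0.05 s, during which the arm holds its last target. There are 200 camera calls.

### The job

The bench thread winder is out of gear. Pull its sprung selector knob straight up, turn it counter-clockwise (seen from above) past the edge of its notch, and let it snap fully down into the next notch round. Where exactly that notch lies differs from machine to machine, so feel for it and do not force the knob against the rim or the notch's walls; then let go, and leave the other things on the table alone.

Things in the scene. Friction and masses are not known exactly. Their poses are not given: they have to be found in the camera images.
- winder: bench thread winder, grey box, fixed to the table. Origin on the table directly under the selector's vertical axis; x and y along the box sides, z up (mm): box x -90..90, y -75..225, flat deck at z 60. Bobbin on a spindle at y 165 (radius 27, top z 165), wire guide at x 65, y 205 (top z 168)
- home_notch (a point): point on the deck in the home notch, 41 mm from the selector axis along winder +x. A steel rim 8 mm high, radius 34 to 48 mm, leads counter-clockwise from here without a gap to the gear notch and 26 degrees past it. Both notches are 11 mm wide. Behind home a 20 mm high block prevents turning clockwise
- gear_middle (a point): point on the deck 41 mm from the axis, 70 degrees counter-clockwise of home: middle of the range of the gear notch, which is cut in an adjustable rim piece (the gate) set by hand on each machine: notch 58 to 82 degrees from home, 30 degrees beyond it a 20 mm high end block on the gate. Loading the gate with over 30 N, pressing down or (about 1.2 N m at the knob) turning, is forcing it
- knob_grip (a point): on the axis of the selector knob, 12 mm below its top, 42 mm above the deck when down. The knob is a black bar 70 mm long (own x), 16 wide (y), 36 tall, flat sided, its underside 18 mm above the deck, on a neck of 16 mm radius. Spring and weight draw it down with 7 N when down, 12 N fully up; travel 12 mm. Starts down in the home notch, its x along winder x; turns freely when up
- knob_nose (a point): end of the bar on the tooth side, 35 mm from knob_grip along the knob's own x (same axes). Below it a steel tooth 8 mm wide and 8 tall reaches to radius 47 mm, underside 1 mm above the deck when down: it clears the rim when raised over 7 mm. Play in a notch 1.5 mm (2 degrees) each side. Set down elsewhere, the tooth rides on the rim with the knob 7 mm high, and the spring drops it into the notch when turned over it
- thread_center (a point): bystander: centre of a loose white thread spool, 34 mm across, 52 mm tall, standing
- tub_center (a point): bystander: centre of a loose closed clear tub of dark beads, 112 by 82 by 52 mm tall
- phone_center (a point): bystander: centre of a loose phone lying flat, 72 by 150 by 9 mm

How it is judged:
On the way, in this order (a step that is already met when the one before it is completed fails the run):
1. the knob is pulled up clear of the rim while still at the home notch (z of knob_grip in the frame of winder above 0.1092 m and angle between the x axis of knob_nose and the x axis of winder, either way round below 0.2 rad), for 0.05 s.
2. the raised knob is turned well away from home (z of knob_grip in the frame of winder above 0.1075 m and angle between the x axis of knob_nose and the x axis of winder, either way round above 0.45 rad), for 0.05 s.
At the end, for the whole second after the job is handed in: the knob is fully down (within 1.5 mm) in the gear notch (58 to 82 degrees round), more than 49 degrees from home, at rest and released (z of knob_grip in the frame of winder below 0.1035 m and angle between the x axis of knob_nose and the x axis of winder, either way round above 0.85 rad and linear speed of knob below 0.01 m/s); the robot touches nothing.
It fails at once if the knob was forced against the gate: its rim, notch walls or end block (more than 30 N) (contact force between knob and gate above 30 N).
It fails at once if the loose thread spool was moved more than 15 mm (distance of thread_center from where it was at the start of the episode above 0.015 m).
It fails at once if the bead tub was moved more than 15 mm (distance of tub_center from where it was at the start of the episode above 0.015 m).
It fails at once if the phone was moved more than 15 mm (distance of phone_center from where it was at the start of the episode above 0.015 m).
It also fails if it takes over 53 s, if anything falls off the work surface, if the arm or the gripper's body presses on something with over 40 N, if the wrist force passes 120 N, or if a joint passes its speed limit or range.

## Working session

There is one attempt and no reset: what is moved stays moved. The work goes in short steps, Python scripts to look and compute and a tool call to move; the robot and the scene stay as the last step left them, time stands still between calls to the robot, and variables do not carry over. Pictures are saved under pics/ and viewed, at most 10 in all, crops included, and the job is handed in when it is done.

Besides the shell and the picture viewer there is one more tool, called after "Call:" as a command line: name --argument value ..., lists and objects as JSON in quotes. step_arm: Moves the arm, as the interface text tells. Its arguments: {"type":"object","properties":{"steps":{"type":"array","items":{"type":"object","properties":{"xyz":{"type":"array","items":{"type":"number"}},"rotation":{"type":"array","items":{"type":"number"}},"gripper":{"type":"number"}}}},"force":{"type":"number"}},"required":["steps"]}

```bash
mkdir -p pics; python3 - <<'E'
from station import arm
import cv2
for n in("top","side"):
    c=arm.read_camera(n); cv2.imwrite(f"pics/{n}0.png",c["color"]); print({k:v for k,v in c.items() if k!="color"})
o=arm.get_obs(); print(o["time"],o["tcp_pos"],o["eef_rot"],o["ft_force"],o["opening"],arm.grip_point_offset)
E
```

```text
{'fx': 484.37016394289884, 'fy': 484.37016394289884, 'cx': 314.91977531318634, 'cy': 247.97727745241087, 'origin': array([ 0.51389963, -0.04713335,  0.77267955]), 'orientation': array([-0.70126835, -0.04466909,  0.03418738,  0.71067475])}
{'fx': 601.0886169868496, 'fy': 601.0886169868496, 'cx': 316.98808315209124, 'cy': 234.3858637290318, 'origin': array([0.49766285, 0.53420187, 0.71483561]), 'orientation': array([-0.07410533, -0.03387138,  0.37416155,  0.92377717])}
0.1 [0.27142999 0.56233241 0.23017085] [-3.30696256e-04  2.23029700e-01  9.74811182e-01 -8.95685534e-04] [-0.15233815 -0.06477102  0.06848934] 0.08535819238878456 0.0187
```

View pics/top0.png

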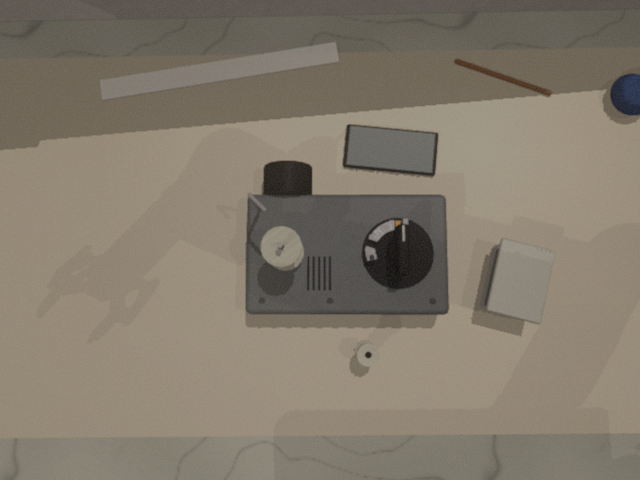

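View pics/side0.png

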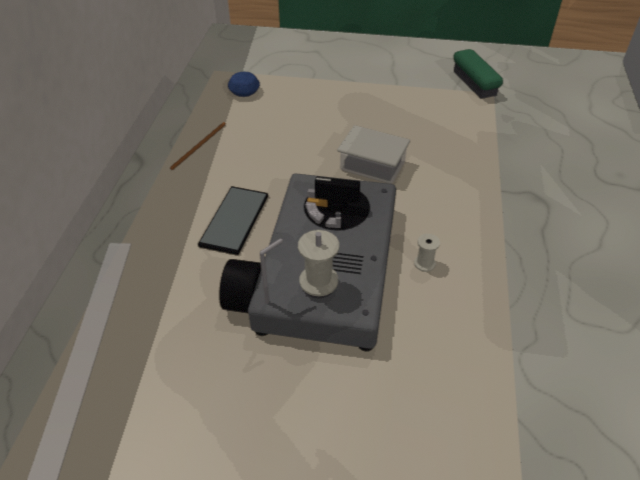

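The top view shows the winder with corners near (247,195), (447,195) and (447,313), the knob disc near (398,253) with its nose toward image up (about world +x), and the bobbin at the left (about world +y). The spool is at (367,355), the tub at (520,280) and the phone at (391,150).

```bash
cat > h.py <<'E'
import numpy as np,cv2
from scipy.spatial.transform import Rotation as R
def ray(c,u,v,z):
    d=R.from_quat(np.roll(c["orientation"],-1)).apply([(u-c["cx"])/c["fx"],-(v-c["cy"])/c["fy"],-1])
    o=c["origin"]; return o+d*(z-o[2])/d[2]
def proj(c,p):
    q=R.from_quat(np.roll(c["orientation"],-1)).inv().apply(np.asarray(p)-c["origin"])
    return c["cx"]-c["fx"]*q[0]/q[2], c["cy"]+c["fy"]*q[1]/q[2]
E
python3 - <<'E'
from station import arm
from h import *
c=arm.read_camera("top"); im=c["color"]
g=cv2.cvtColor(im,cv2.COLOR_BGR2GRAY)
m=((g<100)).astype(np.uint8)*255; m[:190]=0; m[316:]=0; m[:,:240]=0; m[:,452:]=0
m=cv2.morphologyEx(m,cv2.MORPH_OPEN,np.ones((9,9)))
k=max(cv2.findContours(m,0,1)[0],key=cv2.contourArea)
b=cv2.boxPoints(cv2.minAreaRect(k)); P=np.array([ray(c,*p,.06) for p in b]); print(b.round(1).tolist(),P.round(4).tolist())
print("sides",[np.linalg.norm(P[i]-P[i-1]).round(4) for i in range(4)])
for i in range(4):print(np.degrees(np.arctan2(*(P[i]-P[i-1])[1::-1])).round(2))
print("disc",ray(c,398,253,.062))
for n,(x0,y0,w,h) in {"top":(350,205,100,95),"side":(280,160,120,90)}.items():
    cc=c if n=="top" else arm.read_camera("side")
    e=cv2.resize(cc["color"][y0:y0+h,x0:x0+w],None,fx=6,fy=6,interpolation=cv2.INTER_CUBIC)
    e=(255*(e/255.)**.4).astype(np.uint8); cv2.imwrite(f"pics/{n}c.png",e[:600,:800])
E
```

```text
[[245.5, 314.0], [246.39999389648438, 189.5], [447.8999938964844, 191.0], [447.0, 315.5]] [[0.4982, 0.0657, 0.06], [0.6838, 0.0649, 0.06], [0.6766, -0.2368, 0.06], [0.4925, -0.2276, 0.06]]
sides [np.float64(0.2933), np.float64(0.1856), np.float64(0.3018), np.float64(0.1844)]
88.88
-0.24
-91.37
177.12
disc [ 0.58443315 -0.15919305  0.062     ]
```

View pics/topc.png

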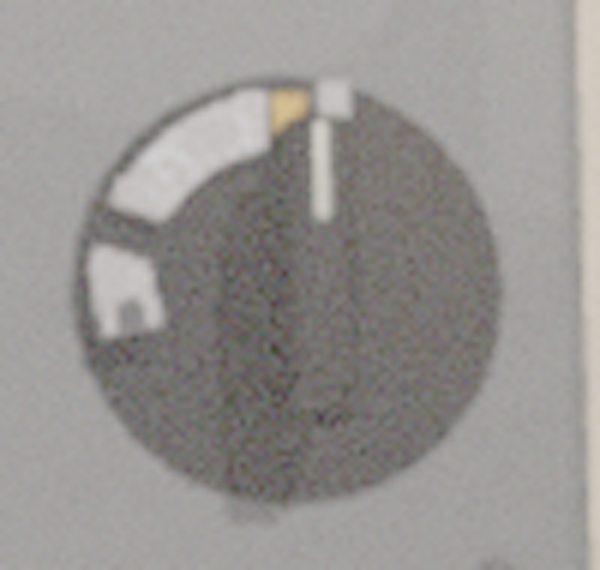

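View pics/sidec.png

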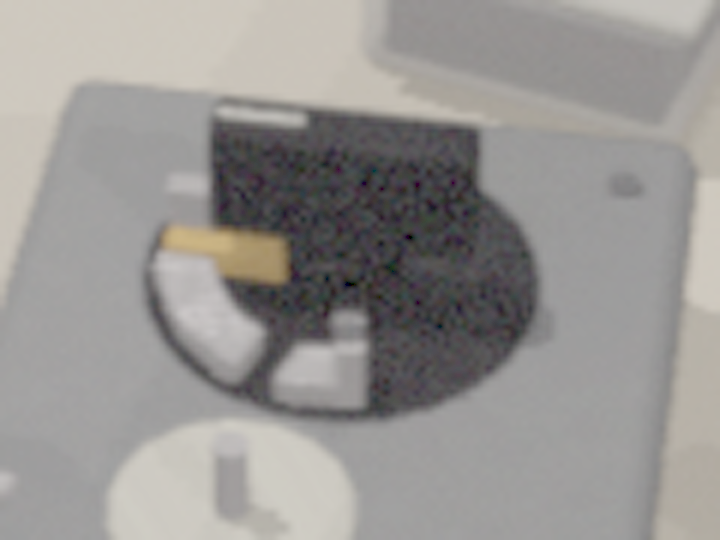

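The crops show the disc centre at about px (398,253.4), the knob's white line at about px (404,225–242), and the gear notch gap at about px (371.5,243.5), with the end block at about px (371.5,257).

```bash
python3 - <<'E'
from station import arm
from h import *
c=arm.read_camera("top"); im=c["color"]
A=ray(c,398,253.4,.060);print("axis",A)
T=lambda u,v,z:ray(c,350+u/6,205+v/6,z)
a,b=T(323,120,.114),T(325,220,.114); print("line",a,b,np.degrees(np.arctan2(*(a-b)[1::-1])))
for u,v in((333,100),):print("tooth",T(u,v,.069)-A)
for n,u,v in(("rim e1",135,211),("rim e2",120,251),("gap",127,231),("block",130,300)):
    d=T(u,v,.068)-A; print(n,np.linalg.norm(d[:2]).round(4),np.degrees(np.arctan2(d[1],d[0])).round(1))
# box long edges via gradient
g=cv2.GaussianBlur(cv2.cvtColor(im,cv2.COLOR_BGR2GRAY),(3,3),0).astype(float)
for lo,hi in((185,205),(305,325)):
    xs=np.arange(330,440); gy=np.abs(np.diff(g[lo:hi,xs],axis=0)); ys=lo+.5+gy.argmax(0)
    p=np.polyfit(xs,ys,1); ys2=np.abs(ys-np.polyval(p,xs))<2; p=np.polyfit(xs[ys2],ys[ys2],1)
    q=[ray(c,x,np.polyval(p,x),.06) for x in(330,440)]; d=q[0]-q[1]; print(q,np.degrees(np.arctan2(d[1],d[0])))
# side view: white line
s=arm.read_camera("side"); A2=A.copy()
for p in([A[0]+.035,A[1],.114],[A[0]+.01,A[1],.114],[*A[:2],.06]):print("side proj",proj(s,p))
E
```

```text
axis [ 0.58403889 -0.15948974  0.06      ]
line [ 0.61775459 -0.16019082  0.114     ] [ 0.59471556 -0.15988882  0.114     ] -0.7509865315609822
tooth [ 0.04571824 -0.01102473  0.009     ]
rim e1 0.0425 63.1
rim e2 0.0428 77.3
gap 0.0424 70.3
block 0.0397 93.7
[array([ 0.67413608, -0.06065369,  0.06      ]), array([ 0.67151651, -0.22481898,  0.06      ])] 89.08581519897427
[array([ 0.49760622, -0.05784325,  0.06      ]), array([ 0.49361424, -0.21750879,  0.06      ])] 88.56778162993037
side proj (np.float64(315.080254478637), np.float64(177.6294855364544))
side proj (np.float64(331.214726521212), np.float64(179.27216504971705))
side proj (np.float64(337.1000497343982), np.float64(205.77483638491174))
```

Call:
step_arm --steps '[{"xyz": [0.156, -0.361, 0.0], "rotation": [0, 0, -78], "gripper": 1}, {"xyz": [0.156, -0.361, 0.0], "rotation": [0, 0, -78], "gripper": 1}, {"xyz": [0.156, -0.361, 0.0], "rotation": [0, 0, -78], "gripper": 1}, {"xyz": [0.156, -0.361, 0.0], "rotation": [0, 0, -78], "gripper": 1}, {"xyz": [0.156, -0.361, 0.0], "rotation": [0, 0, -78], "gripper": 1}, {"xyz": [0.156, -0.361, 0.0], "rotation": [0, 0, -78], "gripper": 1}, {"xyz": [0.156, -0.361, 0.0], "rotation": [0, 0, -78], "gripper": 1}, {"xyz": [0.156, -0.361, 0.0], "rotation": [0, 0, -78], "gripper": 1}, {"xyz": [0.156, -0.361, 0.0], "rotation": [0, 0, -78], "gripper": 1}, {"xyz": [0.156, -0.361, 0.0], "rotation": [0, 0, -78], "gripper": 1}, {"xyz": [0.156, -0.361, 0.0], "rotation": [0, 0, -78], "gripper": 1}]'

```text
time: 1.4
tcp_pos: [0.4276, 0.202, 0.2313]
eef_rot: [-0.0, 0.786, 0.618, 0.0]
ft_force: [0.7, 0.1, -0.2]
opening: 0.0852
grip_force: 0.0
```

Call:
step_arm --steps '[{"xyz": [0.156, -0.361, 0.0], "rotation": [0, 0, -77], "gripper": 1}, {"xyz": [0.156, -0.361, 0.0], "rotation": [0, 0, -77], "gripper": 1}, {"xyz": [0.156, -0.361, 0.0], "rotation": [0, 0, -77], "gripper": 1}, {"xyz": [0.156, -0.361, 0.0], "rotation": [0, 0, -77], "gripper": 1}, {"xyz": [0.156, -0.361, 0.0], "rotation": [0, 0, -77], "gripper": 1}, {"xyz": [0.156, -0.361, 0.0], "rotation": [0, 0, -77], "gripper": 1}, {"xyz": [0.156, -0.361, 0.0], "rotation": [0, 0, -77], "gripper": 1}, {"xyz": [0.156, -0.361, 0.0], "rotation": [0, 0, -77], "gripper": 1}, {"xyz": [0.156, -0.361, 0.0], "rotation": [0, 0, -77], "gripper": 1}, {"xyz": [0.156, -0.361, 0.0], "rotation": [0, 0, -77], "gripper": 1}, {"xyz": [0.156, -0.361, 0.0], "rotation": [0, 0, -77], "gripper": 1}]'

```text
time: 2.5
tcp_pos: [0.5839, -0.1579, 0.231]
eef_rot: [-0.0, 1.0, -0.004, -0.0]
ft_force: [1.3, 0.6, 0.6]
opening: 0.0855
grip_force: 0.0
```

```bash
cat >> h.py <<'E'
def st(arm):
    o=arm.get_obs(); r=R.from_quat(np.roll(o["eef_rot"],-1)).as_matrix()
    print("t",round(o["time"],2),"tcp",o["tcp_pos"].round(4),"yang",np.degrees(np.arctan2(r[1,1],r[0,1])).round(2),"z",r[:,2].round(3),"F",o["ft_force"].round(1),"M",o["ft_torque"].round(2),"open",round(o["opening"],4),"grip",o["grip_force"],"q",o["qpos"].round(2))
E
python3 -c "
from station import arm
from h import *
st(arm)"
```

```text
t 2.5 tcp [ 0.5839 -0.1579  0.231 ] yang -90.42 z [-0.  0. -1.] F [1.3 0.6 0.6] M [ 0.   -0.05  0.02] open 0.0855 grip 0.0 q [-0.39  0.01  1.66  0.    1.48  1.19]
```

Call:
step_arm --steps '[{"xyz": [0.0, -0.002, -0.05], "rotation": [0, 0, -0.6], "gripper": 1}, {"xyz": [0.0, -0.002, -0.09], "rotation": [0, 0, -0.6], "gripper": 1}, {"xyz": [0.0, -0.002, -0.12], "rotation": [0, 0, -0.6], "gripper": 1}, {"xyz": [0.0, -0.002, -0.145], "rotation": [0, 0, -0.6], "gripper": 0.5}, {"xyz": [0.0, -0.002, -0.145], "rotation": [0, 0, -0.6], "gripper": 0.4}, {"xyz": [0.0, -0.002, -0.145], "rotation": [0, 0, -0.6], "gripper": 0.4}, {"xyz": [0.0, -0.002, -0.145], "rotation": [0, 0, -0.6], "gripper": 0.4}]' --force 60

```text
time: 3.2
tcp_pos: [0.5852, -0.1611, 0.0889]
eef_rot: [0.001, 1.0, -0.011, 0.002]
ft_force: [1.1, 0.5, 0.4]
opening: 0.0343
grip_force: 0.0
```

```bash
python3 - <<'E'
from station import arm
from h import *
st(arm)
ims=[]
for n,(x0,y0,w,h) in {"top":(350,205,100,95),"side":(280,130,100,95)}.items():
    e=arm.read_camera(n)["color"][y0:y0+h,x0:x0+w]
    e=cv2.resize(e,None,fx=4,fy=4,interpolation=cv2.INTER_CUBIC)
    ims.append((255*(e/255.)**.4).astype(np.uint8))
cv2.imwrite("pics/g1.png",np.hstack(ims))
E
```

```text
t 3.2 tcp [ 0.5852 -0.1611  0.0889] yang -91.26 z [ 0.004 -0.001 -1.   ] F [1.1 0.5 0.4] M [-0.02 -0.06  0.  ] open 0.0343 grip 0.0 q [-0.39  0.14  1.77  0.    1.23  1.2 ]
```

View pics/g1.png

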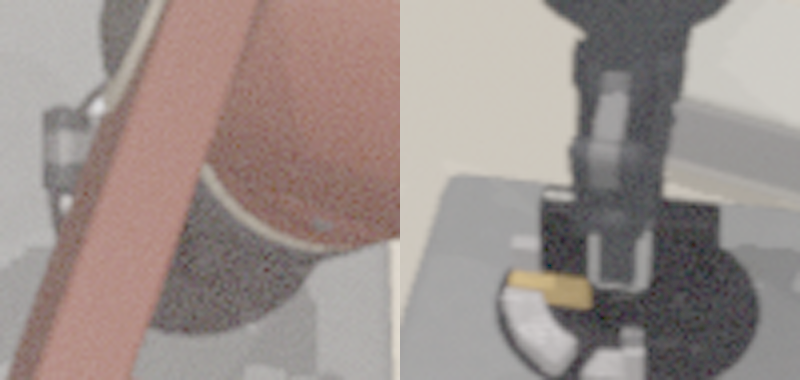

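The side view shows the finger centred on the bar, with the knob spanning crop columns 543–720 and the finger near 620. The arm blocks the top view. Closing now.

Call:
step_arm --steps '[{"xyz": [0, 0, 0], "rotation": [0, 0, 0], "gripper": 0.25}, {"xyz": [0, 0, 0], "rotation": [0, 0, 0], "gripper": 0.2}, {"xyz": [0, 0, 0], "rotation": [0, 0, 0], "gripper": 0.1}, {"xyz": [0, 0, 0], "rotation": [0, 0, 0], "gripper": 0.05}, {"xyz": [0, 0, 0], "rotation": [0, 0, 0], "gripper": 0.05}]' --force 60

```text
time: 3.8
tcp_pos: [0.5846, -0.1602, 0.0878]
eef_rot: [-0.001, 1.0, -0.012, 0.001]
ft_force: [0.1, 5.1, 5.2]
opening: 0.015
grip_force: 59.2
```

```bash
python3 -c "
from station import arm
from h import *
st(arm)"
```

```text
t 3.8 tcp [ 0.5846 -0.1602  0.0878] yang -91.37 z [ 0.002  0.002 -1.   ] F [0.1 5.1 5.2] M [1.01 0.02 0.03] open 0.015 grip 59.210495352745056 q [-0.39  0.14  1.77  0.    1.23  1.2 ]
```

Call:
step_arm --steps '[{"xyz": [0, 0.001, 0.004], "rotation": [0, 0, 0], "gripper": 0.05}, {"xyz": [0, 0.001, 0.008], "rotation": [0, 0, 0], "gripper": 0.05}, {"xyz": [0, 0.001, 0.01], "rotation": [0, 0, 0], "gripper": 0.05}, {"xyz": [0, 0.001, 0.01], "rotation": [0, 0, 0], "gripper": 0.05}, {"xyz": [0, 0.001, 0.01], "rotation": [0, 0, 0], "gripper": 0.05}]'

```text
time: 4.3
tcp_pos: [0.5839, -0.1598, 0.0946]
eef_rot: [-0.0, 1.0, -0.012, 0.001]
ft_force: [6.4, 1.0, -9.7]
opening: 0.0148
grip_force: 58.6
```

```bash
python3 - <<'E'
from station import arm
from h import *
st(arm)
c=arm.read_camera("side")
e=cv2.resize(c["color"][130:225,280:380],None,fx=4,fy=4,interpolation=cv2.INTER_CUBIC)
cv2.imwrite("pics/u1.png",(255*(e/255.)**.4).astype(np.uint8))
E
```

```text
t 4.3 tcp [ 0.5839 -0.1598  0.0946] yang -91.38 z [ 0.001  0.001 -1.   ] F [ 6.4  1.  -9.7] M [ 0.17 -1.34 -0.03] open 0.0148 grip 58.55773687362671 q [-0.39  0.13  1.77  0.    1.24  1.2 ]
```

View pics/u1.png

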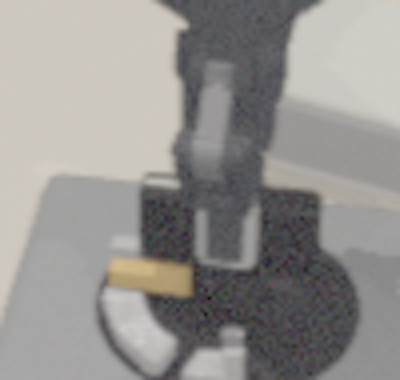

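The knob is about 7 mm up, with the orange tooth and knob top both about 3 px higher. Lifting 4 mm more.

Call:
step_arm --steps '[{"xyz": [-0.0005, 0, 0.002], "rotation": [0, 0, 0], "gripper": 0.05}, {"xyz": [-0.0005, 0, 0.004], "rotation": [0, 0, 0], "gripper": 0.05}, {"xyz": [-0.0005, 0, 0.004], "rotation": [0, 0, 0], "gripper": 0.05}, {"xyz": [-0.0005, 0, 0.004], "rotation": [0, 0, 0], "gripper": 0.05}]'

```text
time: 4.75
tcp_pos: [0.5837, -0.1598, 0.0984]
eef_rot: [-0.0, 1.0, -0.012, 0.001]
ft_force: [7.2, 0.6, -12.0]
opening: 0.0153
grip_force: 58.5
```

```bash
python3 -c "
from station import arm
from h import *
st(arm)"
```

```text
t 4.75 tcp [ 0.5837 -0.1598  0.0984] yang -91.38 z [ 0.002  0.001 -1.   ] F [  7.2   0.6 -12. ] M [ 0.15 -1.65 -0.01] open 0.0153 grip 58.524513244628906 q [-0.39  0.12  1.77  0.    1.25  1.2 ]
```

Call:
step_arm --steps '[{"xyz": [0.001, 0, 0], "rotation": [0, 0, 5], "gripper": 0.05}, {"xyz": [0.001, 0, 0], "rotation": [0, 0, 12], "gripper": 0.05}, {"xyz": [0.001, 0, 0], "rotation": [0, 0, 19], "gripper": 0.05}, {"xyz": [0.001, 0, 0], "rotation": [0, 0, 26], "gripper": 0.05}, {"xyz": [0.001, 0, 0], "rotation": [0, 0, 33], "gripper": 0.05}, {"xyz": [0.001, 0, 0], "rotation": [0, 0, 40], "gripper": 0.05}, {"xyz": [0.001, 0, 0], "rotation": [0, 0, 40], "gripper": 0.05}, {"xyz": [0.001, 0, 0], "rotation": [0, 0, 40], "gripper": 0.05}]'

```text
time: 5.55
tcp_pos: [0.5842, -0.1598, 0.0981]
eef_rot: [-0.0, 0.944, 0.331, 0.0]
ft_force: [6.1, 1.2, -10.7]
opening: 0.0146
grip_force: 58.7
```

```bash
python3 - <<'E'
from station import arm
from h import *
st(arm)
c=arm.read_camera("side")
e=cv2.resize(c["color"][130:225,280:380],None,fx=4,fy=4,interpolation=cv2.INTER_CUBIC)
cv2.imwrite("pics/u2.png",(255*(e/255.)**.4).astype(np.uint8))
E
```

```text
t 5.55 tcp [ 0.5842 -0.1598  0.0981] yang -51.37 z [ 0.001  0.001 -1.   ] F [  6.1   1.2 -10.7] M [ 0.09 -1.41  0.05] open 0.0146 grip 58.669225573539734 q [-0.39  0.12  1.77  0.    1.25  0.51]
```

View pics/u2.png

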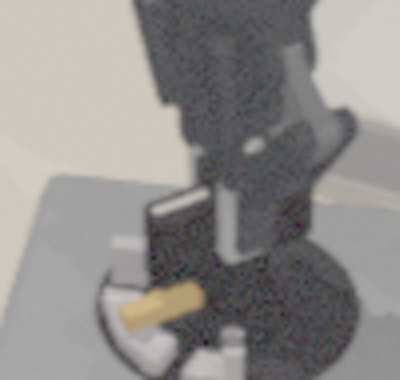

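The knob is turned 40°, with the orange tooth over the rim and above it. Turning on to 56°, then lowering lightly onto the rim.

Call:
step_arm --steps '[{"xyz": [0.0005, 0, 0], "rotation": [0, 0, 8], "gripper": 0.05}, {"xyz": [0.0005, 0, 0], "rotation": [0, 0, 16], "gripper": 0.05}, {"xyz": [0.0005, 0, 0], "rotation": [0, 0, 16], "gripper": 0.05}, {"xyz": [0.0005, 0, -0.001], "rotation": [0, 0, 16], "gripper": 0.05}, {"xyz": [0.0005, 0, -0.002], "rotation": [0, 0, 16], "gripper": 0.05}, {"xyz": [0.0005, 0, -0.003], "rotation": [0, 0, 16], "gripper": 0.05}, {"xyz": [0.0005, 0, -0.0035], "rotation": [0, 0, 16], "gripper": 0.05}, {"xyz": [0.0005, 0, -0.0035], "rotation": [0, 0, 16], "gripper": 0.05}]'

```text
time: 6.4
tcp_pos: [0.5844, -0.1597, 0.095]
eef_rot: [-0.001, 0.889, 0.459, 0.0]
ft_force: [5.1, 1.5, -9.6]
opening: 0.015
grip_force: 59.0
```

```bash
python3 -c "
from station import arm
from h import *
st(arm)"
```

```text
t 6.4 tcp [ 0.5844 -0.1597  0.095 ] yang -35.38 z [-0.     0.001 -1.   ] F [ 5.1  1.5 -9.6] M [ 0.24 -1.19 -0.04] open 0.015 grip 58.959909081459045 q [-0.39  0.13  1.77  0.    1.24  0.23]
```

Call:
step_arm --steps '[{"xyz": [0, 0, -0.0005], "rotation": [0, 0, 0], "gripper": 0.05}, {"xyz": [0, 0, -0.001], "rotation": [0, 0, 0], "gripper": 0.05}, {"xyz": [0, 0, -0.001], "rotation": [0, 0, 0], "gripper": 0.05}]'

```text
time: 6.7
tcp_pos: [0.5844, -0.1598, 0.0949]
eef_rot: [-0.001, 0.889, 0.459, -0.0]
ft_force: [4.9, 2.8, -10.1]
opening: 0.015
grip_force: 58.9
```

Call:
step_arm --steps '[{"xyz": [0, 0, -0.0005], "rotation": [0, 0, 0], "gripper": 0.05}, {"xyz": [0, 0, -0.001], "rotation": [0, 0, 0], "gripper": 0.05}, {"xyz": [0, 0, -0.001], "rotation": [0, 0, 0], "gripper": 0.05}]'

```text
time: 7.0
tcp_pos: [0.5845, -0.1599, 0.0947]
eef_rot: [-0.0, 0.888, 0.459, -0.0]
ft_force: [2.8, 3.6, -9.1]
opening: 0.0149
grip_force: 59.1
```

Lift is now about 6.9 mm, so the tooth should be at the rim. I'll loosen the grip so only the spring loads the rim, then feel for the notch.

Call:
step_arm --steps '[{"xyz": [0, 0, 0], "rotation": [0, 0, 0], "gripper": 0.24}, {"xyz": [0, 0, 0], "rotation": [0, 0, 0], "gripper": 0.24}, {"xyz": [0, 0, 0], "rotation": [0, 0, 0], "gripper": 0.24}, {"xyz": [0, 0, 0], "rotation": [0, 0, 0], "gripper": 0.24}]' --force 20

```text
time: 7.4
tcp_pos: [0.5851, -0.1608, 0.0959]
eef_rot: [0.001, 0.889, 0.459, 0.0]
ft_force: [0.5, -0.3, -0.8]
opening: 0.0203
grip_force: 0.0
```

```bash
cat >> h.py <<'E'
def look(arm,name):
    st(arm); c=arm.read_camera("side")
    e=cv2.resize(c["color"][150:225,285:365],None,fx=6,fy=6,interpolation=cv2.INTER_CUBIC)
    cv2.imwrite("pics/"+name,(255*(e/255.)**.4).astype(np.uint8))
    h=cv2.cvtColor(c["color"],cv2.COLOR_BGR2HSV)[150:225,285:365]
    m=((h[...,0]>8)&(h[...,0]<25)&(h[...,1]>110)&(h[...,2]>60)).astype(np.uint8)
    n,l,s,ce=cv2.connectedComponentsWithStats(m); i=1+s[1:,4].argmax(); print("orange",s[i],ce[i]+[285,150])
E
python3 -c "
from station import arm
from h import *
look(arm,'u3.png')"
```

```text
t 7.4 tcp [ 0.5851 -0.1608  0.0959] yang -35.38 z [ 0.001 -0.001 -1.   ] F [ 0.5 -0.3 -0.8] M [ 0.04 -0.03 -0.02] open 0.0203 grip 0.0 q [-0.39  0.13  1.77 -0.    1.24  0.23]
orange [ 30  55  18  13 123] [323.03252033 210.69105691]
```

View pics/u3.png

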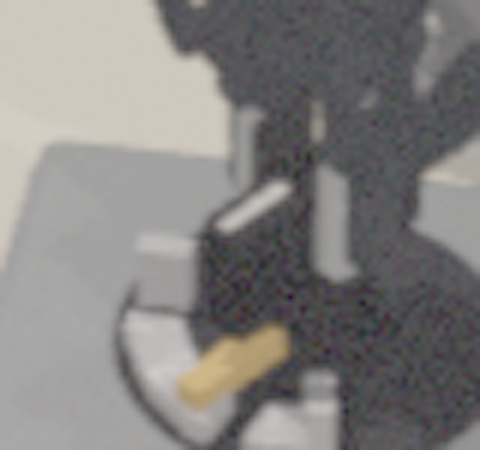

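The orange tooth tip is at crop (190,390), resting on the rim just short of the notch, and the tool force is about 0, so the spring load is on the rim. Turning with loose fingers.

Call:
step_arm --steps '[{"xyz": [-0.0005, 0.0005, 0], "rotation": [0, 0, 5], "gripper": 0.24}, {"xyz": [-0.0005, 0.0005, 0], "rotation": [0, 0, 9], "gripper": 0.24}, {"xyz": [-0.0005, 0.0005, 0], "rotation": [0, 0, 12], "gripper": 0.24}, {"xyz": [-0.0005, 0.0005, 0], "rotation": [0, 0, 14], "gripper": 0.24}, {"xyz": [-0.0005, 0.0005, 0], "rotation": [0, 0, 16], "gripper": 0.24}, {"xyz": [-0.0005, 0.0005, 0], "rotation": [0, 0, 16], "gripper": 0.24}]'

```text
time: 8.05
tcp_pos: [0.5844, -0.1602, 0.095]
eef_rot: [0.001, 0.816, 0.578, -0.0]
ft_force: [1.2, -1.7, -1.0]
opening: 0.0203
grip_force: 4.4
```

```bash
python3 -c "
from station import arm
from h import *
look(arm,'u4.png')"
```

```text
t 8.05 tcp [ 0.5844 -0.1602  0.095 ] yang -19.4 z [ 0.    -0.001 -1.   ] F [ 1.2 -1.7 -1. ] M [-0.24 -0.09 -0.14] open 0.0203 grip 4.3634674698114395 q [-0.39  0.13  1.77 -0.    1.24 -0.05]
orange [ 31  55  17  14 127] [323.81102362 211.54330709]
```

Call:
step_arm --steps '[{"xyz": [0, 0, 0], "rotation": [0, 0, 1.5], "gripper": 0.24}, {"xyz": [0, 0, 0], "rotation": [0, 0, 3], "gripper": 0.24}, {"xyz": [0, 0, 0], "rotation": [0, 0, 4.5], "gripper": 0.24}, {"xyz": [0, 0, 0], "rotation": [0, 0, 6], "gripper": 0.24}, {"xyz": [0, 0, 0], "rotation": [0, 0, 6], "gripper": 0.24}]'

```text
time: 8.6
tcp_pos: [0.5844, -0.16, 0.095]
eef_rot: [0.0, 0.784, 0.62, -0.0]
ft_force: [0.1, -3.2, -1.2]
opening: 0.0207
grip_force: 5.4
```

```bash
python3 -c "
from station import arm
from h import *
look(arm,'u5.png')"
```

```text
t 8.6 tcp [ 0.5844 -0.16    0.095 ] yang -13.33 z [ 0.    -0.001 -1.   ] F [ 0.1 -3.2 -1.2] M [-0.54 -0.15 -0.19] open 0.0207 grip 5.426840926520526 q [-0.39  0.13  1.77 -0.    1.24 -0.16]
orange [ 33  56  16  15 115] [325.31304348 212.53043478]
```

Call:
step_arm --steps '[{"xyz": [0, 0, 0], "rotation": [0, 0, 1], "gripper": 0.24}, {"xyz": [0, 0, 0], "rotation": [0, 0, 2], "gripper": 0.24}, {"xyz": [0, 0, 0], "rotation": [0, 0, 3], "gripper": 0.24}, {"xyz": [0, 0, 0], "rotation": [0, 0, 4], "gripper": 0.24}, {"xyz": [0, 0, 0], "rotation": [0, 0, 4], "gripper": 0.24}]'

```text
time: 9.15
tcp_pos: [0.584, -0.159, 0.0945]
eef_rot: [-0.001, 0.762, 0.647, 0.0]
ft_force: [0.8, -0.1, -0.0]
opening: 0.0206
grip_force: 0.5
```

```bash
python3 -c "
from station import arm
from h import *
look(arm,'u6.png')"
```

```text
t 9.15 tcp [ 0.584  -0.159   0.0945] yang -9.31 z [-0.001  0.001 -1.   ] F [ 0.8 -0.1 -0. ] M [-0.12 -0.15 -0.02] open 0.0206 grip 0.511736138141714 q [-0.39  0.13  1.77  0.    1.24 -0.23]
orange [36 60 14 15 95] [326.76842105 216.53684211]
```

View pics/u6.png

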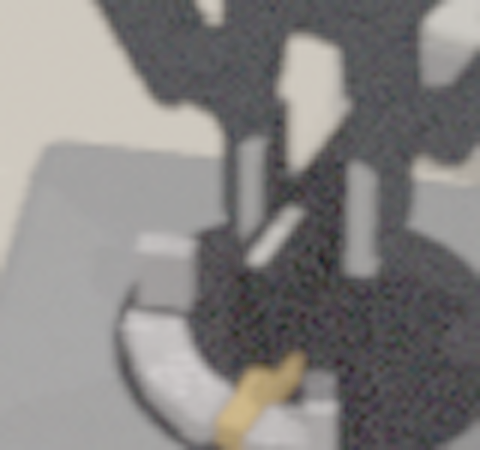

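The orange tooth now sits in the notch, flush with the rim (crop (240,410)), and the load has gone. Backing the fingers off, opening and rising.

Call:
step_arm --steps '[{"xyz": [0, 0, 0], "rotation": [0, 0, -4], "gripper": 0.3}, {"xyz": [0, 0, 0], "rotation": [0, 0, -6], "gripper": 0.45}, {"xyz": [0, 0, 0], "rotation": [0, 0, -6], "gripper": 0.45}, {"xyz": [0, 0, 0], "rotation": [0, 0, -6], "gripper": 0.45}, {"xyz": [0, 0, 0.02], "rotation": [0, 0, -6], "gripper": 0.45}, {"xyz": [0, 0, 0.05], "rotation": [0, 0, -6], "gripper": 0.45}, {"xyz": [0, 0, 0.09], "rotation": [0, 0, -6], "gripper": 0.45}, {"xyz": [0, 0, 0.12], "rotation": [0, 0, -6], "gripper": 0.45}, {"xyz": [0, 0, 0.12], "rotation": [0, 0, -6], "gripper": 0.45}]'

```text
time: 10.1
tcp_pos: [0.587, -0.1606, 0.2215]
eef_rot: [0.004, 0.795, 0.607, 0.003]
ft_force: [0.7, -0.3, 1.0]
opening: 0.0385
grip_force: 0.0
```

```bash
python3 - <<'E'
from station import arm
from h import *
look(arm,'u7.png')
# side view: white line ends if fully down vs 7 mm up, at 66..76 deg
s=arm.read_camera("side")
for a in(66,71,76):
    t=np.radians(a-1)
    for z in(.114,.121):
        print(a,z,[np.round((np.array(proj(s,[.5845+r*np.cos(t),-.1597+r*np.sin(t),z]))-[285,150])*6,0).tolist() for r in(.034,.011)])
E
```

```text
t 10.1 tcp [ 0.587  -0.1606  0.2215] yang -15.32 z [ 0.01  -0.004 -1.   ] F [ 0.7 -0.3  1. ] M [-0.07 -0.03  0.02] open 0.0385 grip 0.0 q [-0.39  0.01  1.67  0.    1.45 -0.12]
orange [36 60 14 15 95] [326.76842105 216.53684211]
66 0.114 [[240.0, 253.0], [291.0, 203.0]]
66 0.121 [[240.0, 232.0], [291.0, 181.0]]
71 0.114 [[250.0, 257.0], [294.0, 204.0]]
71 0.121 [[250.0, 236.0], [294.0, 183.0]]
76 0.114 [[261.0, 261.0], [297.0, 205.0]]
76 0.121 [[261.0, 240.0], [298.0, 184.0]]
```

View pics/u7.png

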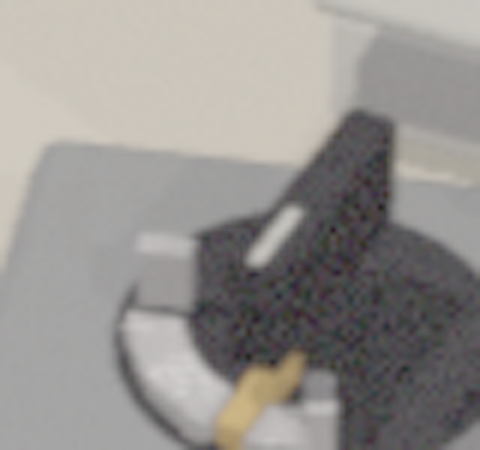

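The white line's ends, at crop (252,262) and (298,210), match the fully-down prediction at about 71°. The knob is released and the arm is clear, so I'm handing in.

```bash
python3 -c "
from station import arm
print(arm.job_done())"
```

```text
the job is handed in; nothing more can be done
None
```

I pulled the knob up, turned it counter-clockwise, and it snapped down into the gear notch at about 70° from home. I released it with the arm clear of the knob and handed the job in at about 10 s; the final side view showed it fully down, and the hand-in gave no verdict.

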